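# Turn the stamp row round for the class

## Task

Move the four stamps from the grey ink-pad tray into the four bays of the wooden stamp rack, in reverse order: the stamp from the left end of the tray goes into the right-end bay, the next one into the bay beside it, and so on, so that the class facing the desk sees the row in the tray's order. Each stamp must stand upright on the floor of its own bay, released; the narrow compartment with the chalk holder is not a bay.

Things in the scene. Friction and masses are not known exactly. Their poses are not given: they have to be found in the camera images.
- stamp_red: rubber stamp with a red handle, standing upright and loose: square foot 34 x 34 mm, 18 mm high (black rubber below, wood above), then an upright round handle 24 mm in diameter from 18 to 60 mm height. Total height 60 mm, about 60 g. Origin at the centre of the underside, z up along the handle.
- stamp_blue: rubber stamp with a blue handle, standing upright and loose: square foot 34 x 34 mm, 18 mm high (black rubber below, wood above), then an upright round handle 24 mm in diameter from 18 to 60 mm height. Total height 60 mm, about 60 g. Origin at the centre of the underside, z up along the handle.
- stamp_yellow: rubber stamp with a yellow handle, standing upright and loose: square foot 34 x 34 mm, 18 mm high (black rubber below, wood above), then an upright round handle 24 mm in diameter from 18 to 60 mm height. Total height 60 mm, about 60 g. Origin at the centre of the underside, z up along the handle.
- stamp_green: rubber stamp with a green handle, standing upright and loose: square foot 34 x 34 mm, 18 mm high (black rubber below, wood above), then an upright round handle 24 mm in diameter from 18 to 60 mm height. Total height 60 mm, about 60 g. Origin at the centre of the underside, z up along the handle.
- pad_red: red ink pad, 56 x 56 x 14 mm, fixed in the tray; it never moves. At the start the red stamp stands on it, within 5 mm of its centre, and the pad's red border shows round the stamp's foot. Origin at the centre of the underside (its top is 14 mm higher); axes parallel to the tray's.
- pad_blue: blue ink pad, 56 x 56 x 14 mm, fixed in the tray; it never moves. At the start the blue stamp stands on it, within 5 mm of its centre, and the pad's blue border shows round the stamp's foot. Origin at the centre of the underside (its top is 14 mm higher); axes parallel to the tray's.
- pad_yellow: yellow ink pad, 56 x 56 x 14 mm, fixed in the tray; it never moves. At the start the yellow stamp stands on it, within 5 mm of its centre, and the pad's yellow border shows round the stamp's foot. Origin at the centre of the underside (its top is 14 mm higher); axes parallel to the tray's.
- pad_green: green ink pad, 56 x 56 x 14 mm, fixed in the tray; it never moves. At the start the green stamp stands on it, within 5 mm of its centre, and the pad's green border shows round the stamp's foot. Origin at the centre of the underside (its top is 14 mm higher); axes parallel to the tray's.
- tray: fixed grey metal tray, 76 mm deep (x), rims 14 mm high, floor 5 mm thick, with the four ink pads in a row along its y, in varying order: centres at y = +99, +33, -33, -99 mm, x = 0. Origin on the desk top under the row's middle; +y points to the robot's left within 10 degrees. Beyond its +y end a compartment holds a marble. Tray and rack lie one behind the other, either one nearer.
- rack: fixed wooden rack, dark rims, light floor: four empty open bays in a row along its y, centres at y = +99, +33, -33, -99 mm, x = 0, each 64 (x) by 60 mm (y) inside, floor 5 and walls 14 mm above the desk top. Origin on the desk top under the middle of the four; +y points to the robot's left within 10 degrees. The narrower compartment past the -y end, with a brass chalk holder, is no bay.
Not all that is in view belongs to the job. Of the things that look like the stamp_red, the smaller one is meant.

How it is judged:
At the end, for the whole second after the job is handed in: Every stamp stands in the bay that mirrors its own pad's place in the tray (tray y +99 mm: bay y -99 mm, and so on), underside centre within 15 mm of the bay centre in rack x and y, its origin 1 to 10 mm above the desk top, within 0.12 rad of upright, released and at rest (x of stamp_red in the frame of rack between -0.015 and 0.015 m and z of stamp_red in the frame of rack between 0.001 and 0.01 m and angle between each of stamp_red, stamp_blue, stamp_yellow, stamp_green's own z axis and vertical below 0.12 rad and linear speed of each of stamp_red, stamp_blue, stamp_yellow, stamp_green below 0.02 m/s and angular speed of each of stamp_red, stamp_blue, stamp_yellow, stamp_green below 0.3 rad/s and ((y of pad_red in the frame of tray between 0.084 and 0.114 m and y of stamp_red in the frame of rack between -0.114 and -0.084 m) or (y of pad_red in the frame of tray between 0.018 and 0.048 m and y of stamp_red in the frame of rack between -0.048 and -0.018 m) or (y of pad_red in the frame of tray between -0.048 and -0.018 m and y of stamp_red in the frame of rack between 0.018 and 0.048 m) or (y of pad_red in the frame of tray between -0.114 and -0.084 m and y of stamp_red in the frame of rack between 0.084 and 0.114 m)) and x of stamp_blue in the frame of rack between -0.015 and 0.015 m and z of stamp_blue in the frame of rack between 0.001 and 0.01 m and ((y of pad_blue in the frame of tray between 0.084 and 0.114 m and y of stamp_blue in the frame of rack between -0.114 and -0.084 m) or (y of pad_blue in the frame of tray between 0.018 and 0.048 m and y of stamp_blue in the frame of rack between -0.048 and -0.018 m) or (y of pad_blue in the frame of tray between -0.048 and -0.018 m and y of stamp_blue in the frame of rack between 0.018 and 0.048 m) or (y of pad_blue in the frame of tray between -0.114 and -0.084 m and y of stamp_blue in the frame of rack between 0.084 and 0.114 m)) and x of stamp_yellow in the frame of rack between -0.015 and 0.015 m and z of stamp_yellow in the frame of rack between 0.001 and 0.01 m and ((y of pad_yellow in the frame of tray between 0.084 and 0.114 m and y of stamp_yellow in the frame of rack between -0.114 and -0.084 m) or (y of pad_yellow in the frame of tray between 0.018 and 0.048 m and y of stamp_yellow in the frame of rack between -0.048 and -0.018 m) or (y of pad_yellow in the frame of tray between -0.048 and -0.018 m and y of stamp_yellow in the frame of rack between 0.018 and 0.048 m) or (y of pad_yellow in the frame of tray between -0.114 and -0.084 m and y of stamp_yellow in the frame of rack between 0.084 and 0.114 m)) and x of stamp_green in the frame of rack between -0.015 and 0.015 m and z of stamp_green in the frame of rack between 0.001 and 0.01 m and ((y of pad_green in the frame of tray between 0.084 and 0.114 m and y of stamp_green in the frame of rack between -0.114 and -0.084 m) or (y of pad_green in the frame of tray between 0.018 and 0.048 m and y of stamp_green in the frame of rack between -0.048 and -0.018 m) or (y of pad_green in the frame of tray between -0.048 and -0.018 m and y of stamp_green in the frame of rack between 0.018 and 0.048 m) or (y of pad_green in the frame of tray between -0.114 and -0.084 m and y of stamp_green in the frame of rack between 0.084 and 0.114 m))); the robot touches nothing.
It also fails if it takes over 91 s, if anything falls off the work surface, if the arm or the gripper's body presses on something with over 40 N, if the wrist force passes 120 N, or if a joint passes its speed limit or range.

## Robot

A 7-joint arm with a two-finger parallel gripper is mounted at the origin on the work surface. World frame = base frame: x ahead of the robot, y to its left, z up, the work surface at z = 0. Lengths are in m, angles in rad, forces in N, time in s.
With the tool pointing down it reaches from about 0.35 to 0.9 m from the base axis. Payload 8.1 kg.
Tool frame: the origin (TCP) lies at the very end of the fingers, on their centre line; the grasp point (between the pads) lies 19 mm behind it; z points along the fingers, y is the line along which they close (so a half turn about z gives the same grasp; the last joint's range is limited). The gripper opens to 92 mm and grips with 3 to 60 N. Pads are 19 mm wide; open, the fingers measure 130 mm over their backs; the gripper's body (75 mm by 190 mm) begins 47 mm behind the grasp point.
Start: joints at [1.171, 0.434, 0.025, 1.573, -0.012, 1.134, -0.075], TCP at [0.183, -0.598, 0.227] pointing down, gripper open.
Joint ranges: [-2.62, 2.62], [-0.44, 2.09], [-1.27, 1.32], [0.08, 2.57], [-1.32, 4.46], [0.12, 2], [-2.74, 2.74]. Speed limits (rad/s): [2.22, 2.22, 3.01, 3.01, 3.14, 3.14, 3.14].

## Interface

Orientations are given as a rotation vector (axis times angle).
In Python, from cell import arm gives the robot as it stands.
- The arm moves only by the shell command python3 -m pendant 'ROWS' [FORCE]. ROWS is a JSON object of lists of equal length, an entry for each row: "slide": the shift along the tool's x, y, z in units of 0.3 m (1.0 is 0.3 m), a list of three; "dr": the turn, a rotation vector about the tool's x, y, z in units of 0.12 rad (1.0 is 0.12 rad), a list of three; "claw": the opening, from 0 (shut) to 1 (fully open). In form: {"slide": [[tx, ty, tz], ...], "dr": [[ax, ay, az], ...], "claw": [claw, ...]}. A call has 1 to 10 rows; each row shifts and turns the commanded pose from where the row before left it, along the tool's axes as they then stand; what a row does not reach is not made up. A row lasts 1/10 s, in which the tool goes at most 50 mm and 8.59 degrees, less where a joint would pass 70% of its speed; a pose out of reach is approached as far as the arm can. A call with a number of a shift or a turn outside -1 to 1 is refused whole. A call with a gripper value outside its range is refused whole. The fingers move at their own pace and stop on an object; FORCE is the grip in N (left out, the last holds). Time passes only in rows, so rows that do not move let the fingers close. It gives the time, the measured TCP pose, the force, the opening and the grip force at its end, in the units of the state.
- arm.observe(): the state, without advancing time (a new reading comes with each control period).
- arm.get_image(name): name is "scene" or "top" or "wrist"; returns the picture (384x512x3 uint8, red, green, blue); there is no depth.
- arm.calibration(name): a dict with "K" (3x3 intrinsics, pixels), "xyz" and "orientation" of the camera in the world. Camera axes: x right, y up, looking along -z (the intrinsics and any distortion apply to the point x, -y, -z); pixel columns grow to the right and rows downward; lengths in m; the calibration is good to about 2 mm. The wrist camera is an equidistant fisheye: a pixel r from the principal point sees the ray r / f radians off the axis. A picture is of the moment at which its call begins: read the wrist's pose just before it. calibration takes no time and is no camera call; for the wrist camera it gives the pose at the moment of the call.
- arm.sign_off(): hands the job in; it is judged then, once.
The state is a dict: "clock": time; "joints": joint angles; "dq": joint speeds; "joint_efforts": joint torques, N m; "position": TCP position; "ee_rot": TCP orientation; "force": force on the tool from outside, world axes, zero at the start; "ft_torque": the same for the moment, N m; "width": opening from 0.0 (shut) to 1.0 (fully open); "gripper_force": force on a finger pad.
Only numpy, scipy, OpenCV 4.12 (cv2) and the standard library are available. Lean on these libraries where they do the work, as an engineer would, in place of code of your own. Each camera call takes 0.05 s, during which the arm holds its last target. There are 200 camera calls.

## Working session

There is one attempt and no reset: what is moved stays moved. The work goes in short steps, Python scripts to look and compute and a shell command to move; the robot and the scene stay as the last step left them, time stands still between calls to the robot, and variables do not carry over. Pictures are saved under pics/ and viewed, at most 14 in all, crops included, and the job is handed in when it is done.

```bash
mkdir -p pics
python3 - <<'E'
from cell import arm
import cv2
for n in ("top","scene"):
    im=arm.get_image(n); cv2.imwrite(f"pics/{n}0.png",cv2.resize(im[:,:,::-1],(800,600),interpolation=cv2.INTER_CUBIC)); c=arm.calibration(n); print(n,c)
o=arm.observe(); print(o)
E
```

```text
top {'K': array([[498.08192077,   0.        , 253.82925669],
       [  0.        , 498.08192077, 190.79521541],
       [  0.        ,   0.        ,   1.        ]]), 'xyz': array([ 0.5343078 , -0.03501973,  0.8291467 ]), 'orientation': array([ 0.10848634, -0.04888157, -1.57798106])}
scene {'K': array([[358.43007725,   0.        , 253.95012738],
       [  0.        , 358.43007725, 193.76216144],
       [  0.        ,   0.        ,   1.        ]]), 'xyz': array([1.01634661, 0.28725173, 0.45723613]), 'orientation': array([0.48805798, 0.98580249, 2.0268128 ])}
{'clock': 0.1, 'joints': array([ 1.17137141,  0.43514917,  0.02496688,  1.57402464, -0.01161583,
        1.13397587, -0.07510676]), 'dq': array([-0.00013295, -0.00100236,  0.00131653, -0.00097667,  0.0007058 ,
        0.000987  , -0.00170759]), 'joint_efforts': array([ 3.04103654e-03, -6.69133902e+01,  9.88085009e-01, -3.15147364e+01,
       -6.05705939e-02,  3.75026988e-02,  5.31902901e-05]), 'position': array([ 0.18262597, -0.59723981,  0.22601876]), 'ee_rot': array([-3.10571474e+00, -4.64218804e-01,  4.99976264e-04]), 'force': array([-0.16947815,  0.18994189,  0.12591193]), 'ft_torque': array([ 0.00128055,  0.02760662, -0.03726202]), 'gripper_force': 0.0, 'width': 0.9965908367327612}
```

View pics/top0.png

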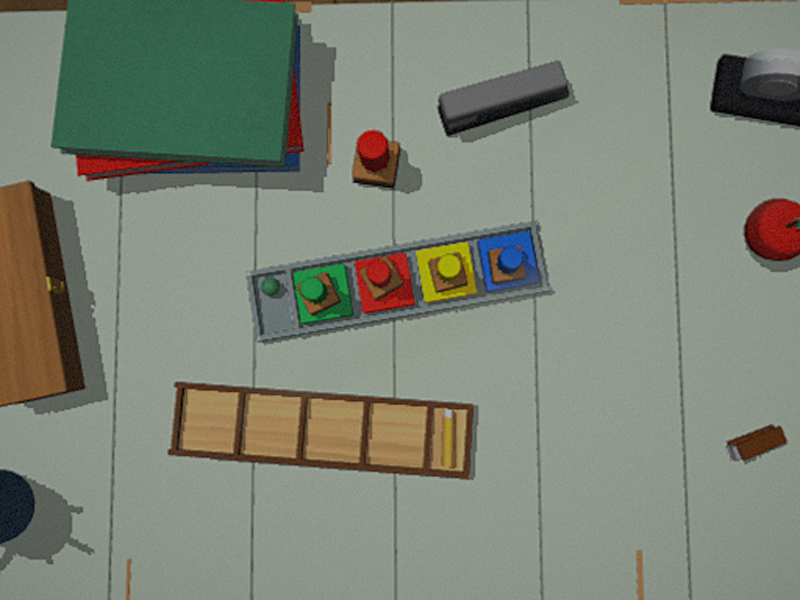

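View pics/scene0.png

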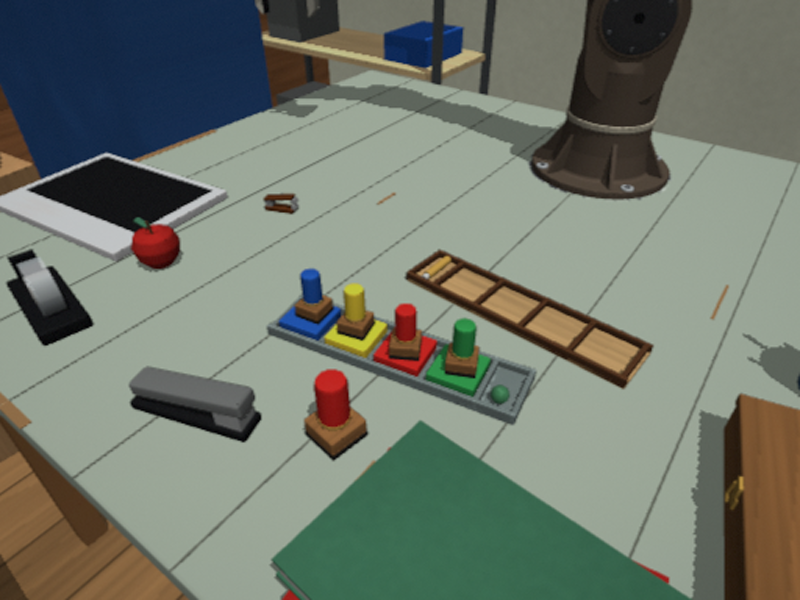

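Run:
```python
from cell import arm
import cv2,numpy as np
im=arm.get_image("top")[:,:,::-1]
a=cv2.resize(im[138:226,155:355],(800,352),interpolation=cv2.INTER_CUBIC)
b=cv2.resize(im[242:304,105:305],(800,248),interpolation=cv2.INTER_CUBIC)
cv2.imwrite("pics/crop1.png",np.vstack([a,b]))
```

```text
(no output)
```

View pics/crop1.png

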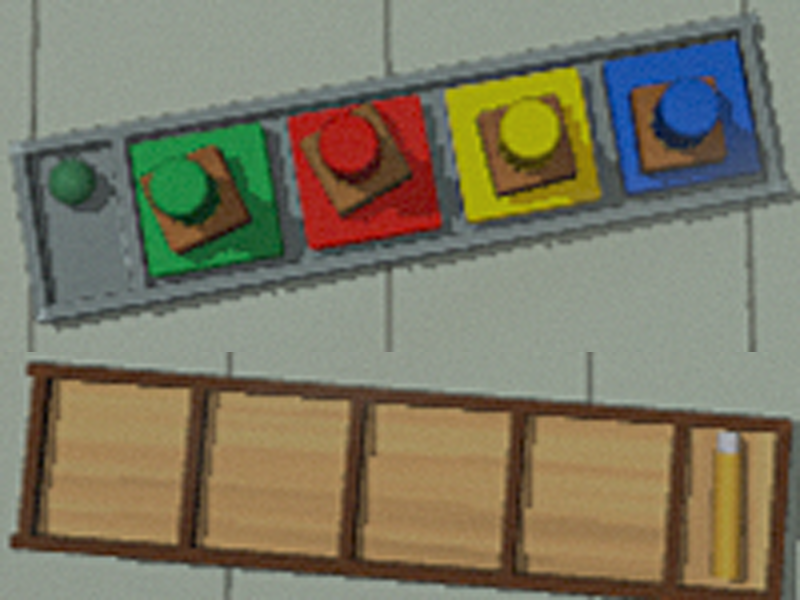

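```bash
cat > h.py <<'E'
from cell import arm
import numpy as np
from scipy.spatial.transform import Rotation as R
def ray(n,uv,z):
    c=arm.calibration(n);K=c["K"];uv=np.atleast_2d(uv).astype(float)
    d=np.c_[(uv[:,0]-K[0,2])/K[0,0],-(uv[:,1]-K[1,2])/K[1,1],-np.ones(len(uv))]
    d=R.from_rotvec(c["orientation"]).apply(d)
    return c["xyz"]+d*((z-c["xyz"][2])/d[:,2])[:,None]
def rows(target,yaw=None):
    "shift in tool units, total, from the present pose (tool down) and turn about tool z in units"
    o=arm.observe();r=R.from_rotvec(o["ee_rot"])
    d=r.inv().apply(np.array(target)-o["position"])/.3
    y=r.as_matrix()[:,1];cur=np.arctan2(y[1],y[0])
    print("pos",o["position"].round(4),"slide",d.round(4),"yaw",cur.round(3),"tilt",r.as_matrix()[:,2].round(3),"F",o["force"].round(1),"w",round(o["width"],3),"t",round(o["clock"],2),
      "" if yaw is None else "dr z %.3f"%(-(yaw-cur)/.12))
E
python3 - <<'E'
from h import *
h=np.array([[182,186],[350,142],[530,128],[688,107]])/4+[155,138]-.375
print("stamps G R Y B",ray("top",h,.079).round(4))
rk=np.array([[33,458],[195,465],[355,479],[514,491],[678,503]])/4+[105,242-88]-.375
p=ray("top",rk,.014)[:,:2];Y=np.array([132,66,0,-66,-132])/1000
c=p.mean(0);v=(Y[:,None]*(p-c)).sum(0);s=np.linalg.norm(v)/(Y@Y);v/=np.linalg.norm(v)
print("rack",c,v,"scale",s,"res",(p-c-Y[:,None]*v).round(4))
print("bays +99..-99",(c+np.array([.099,.033,-.033,-.099])[:,None]*v).round(4))
fl=np.array([[118,462],[278,474],[434,487],[600,500]])/4+[105,154]-.375
print("floors",ray("top",fl,.005).round(4))
pad=np.array([[206,198],[365,172],[523,145],[685,117]])/4+[155,138]-.375
print("pads",ray("top",pad,.019).round(4))
rows([.5,0,.25],0)
E
```

```text
stamps G R Y B [[ 0.6209  0.075   0.079 ]
 [ 0.637   0.0108  0.079 ]
 [ 0.6415 -0.0576  0.079 ]
 [ 0.6488 -0.1174  0.079 ]]
rack [0.48235331 0.09544508] [0.07508091 0.99717745] scale 0.9998038095608294 res [[-0.0008  0.0005]
 [ 0.001  -0.0006]
 [ 0.     -0.0005]
 [-0.0001  0.0005]
 [-0.0002  0.    ]]
bays +99..-99 [[ 0.4898  0.1942]
 [ 0.4848  0.1284]
 [ 0.4799  0.0625]
 [ 0.4749 -0.0033]]
floors [[ 0.4892  0.1949  0.005 ]
 [ 0.484   0.1283  0.005 ]
 [ 0.4784  0.0638  0.005 ]
 [ 0.4729 -0.0043  0.005 ]]
pads [[ 0.6227  0.0738  0.019 ]
 [ 0.6327  0.0084  0.019 ]
 [ 0.6431 -0.0564  0.019 ]
 [ 0.6539 -0.1227  0.019 ]]
pos [ 0.1826 -0.5973  0.2261] slide [ 1.5938 -1.5947 -0.0778] yaw -1.274 tilt [-0.     0.001 -1.   ] F [0.4 0.3 0.5] w 1.001 t 0.15 dr z -10.617
```

```bash
python3 -m pendant '{"slide":[[0,0,0],[0,0,0],[0,0,0],[0,0,0],[0,0,0],[0,0,0],[0,0,0],[0,0,0],[0,0,0],[0,0,0]],"dr":[[0,0,-1],[0,0,-1],[0,0,-1],[0,0,-1],[0,0,-1],[0,0,-1],[0,0,-1],[0,0,-1],[0,0,-1],[0,0,-1]],"claw":[0.7,0.7,0.7,0.7,0.7,0.7,0.7,0.7,0.7,0.7]}' 20
python3 -m pendant '{"slide":[[0,0,0],[0,0,0],[0,0,0]],"dr":[[0,0,-0.7],[0,0,0],[0,0,0]],"claw":[0.7,0.7,0.7]}'
python3 -c "
from h import *
rows([.6209,.075,.16],.03)"
```

```text
clock: 1.15
position: [0.1826, -0.5975, 0.2264]
ee_rot: [-2.297, -2.143, -0.0]
force: [-0.4, -0.3, -0.3]
width: 0.699
gripper_force: 0.0
clock: 1.45
position: [0.1826, -0.5976, 0.2265]
ee_rot: [-2.213, -2.229, -0.0]
force: [0.1, 0.6, 0.1]
width: 0.701
gripper_force: 0.0
pos [ 0.1826 -0.5976  0.2265] slide [2.2315 1.4768 0.2227] yaw 0.007 tilt [ 0.  0. -1.] F [0.1 0.6 0.1] w 0.701 t 1.45 dr z -0.191
```

```bash
python3 -m pendant '{"slide":[[0.05,0.035,0],[0.12,0.08,0],[0.12,0.08,0],[0.12,0.08,0],[0.12,0.08,0],[0.12,0.08,0],[0.12,0.08,0],[0.12,0.08,0],[0.12,0.08,0],[0.12,0.08,0]],"dr":[[0,0,0],[0,0,0],[0,0,0],[0,0,0],[0,0,0],[0,0,0],[0,0,0],[0,0,0],[0,0,0],[0,0,0]],"claw":[0.7,0.7,0.7,0.7,0.7,0.7,0.7,0.7,0.7,0.7]}'
python3 -m pendant '{"slide":[[0.12,0.08,0],[0.12,0.08,0],[0.12,0.08,0.02],[0.12,0.08,0.02],[0.12,0.08,0.02],[0.12,0.08,0.02],[0.12,0.08,0.02],[0.12,0.08,0.02],[0.08,0.04,0.02],[0,0,0]],"dr":[[0,0,0],[0,0,0],[0,0,0],[0,0,0],[0,0,0],[0,0,0],[0,0,0],[0,0,0],[0,0,0],[0,0,0]],"claw":[0.7,0.7,0.7,0.7,0.7,0.7,0.7,0.7,0.7,0.7]}'
python3 -c "
from h import *
rows([.6209,.075,.15],.007)
import cv2
cv2.imwrite('pics/w1.png',cv2.resize(arm.get_image('wrist')[:,:,::-1],(800,600)));print(arm.calibration('wrist'))"
```

```text
clock: 2.45
position: [0.4065, -0.2537, 0.227]
ee_rot: [2.211, 2.231, -0.0]
force: [0.9, 0.2, 0.8]
width: 0.698
gripper_force: 0.0
clock: 3.45
position: [0.6064, 0.064, 0.1839]
ee_rot: [-2.202, -2.236, -0.002]
force: [0.5, -0.1, 0.4]
width: 0.701
gripper_force: 0.0
pos [0.6064 0.064  0.1839] slide [0.0356 0.0489 0.1132] yaw 0.015 tilt [-0.001  0.003 -1.   ] F [ 0.5 -0.1  0.4] w 0.701 t 3.45 dr z 0.069
{'K': array([[297.31863964,   0.        , 251.56584114],
       [  0.        , 297.31863964, 192.13791974],
       [  0.        ,   0.        ,   1.        ]]), 'xyz': array([0.60503933, 0.13500747, 0.34270412]), 'orientation': array([-2.76235367e-01,  1.06051504e-04,  1.40761823e-02])}
```

View pics/w1.png

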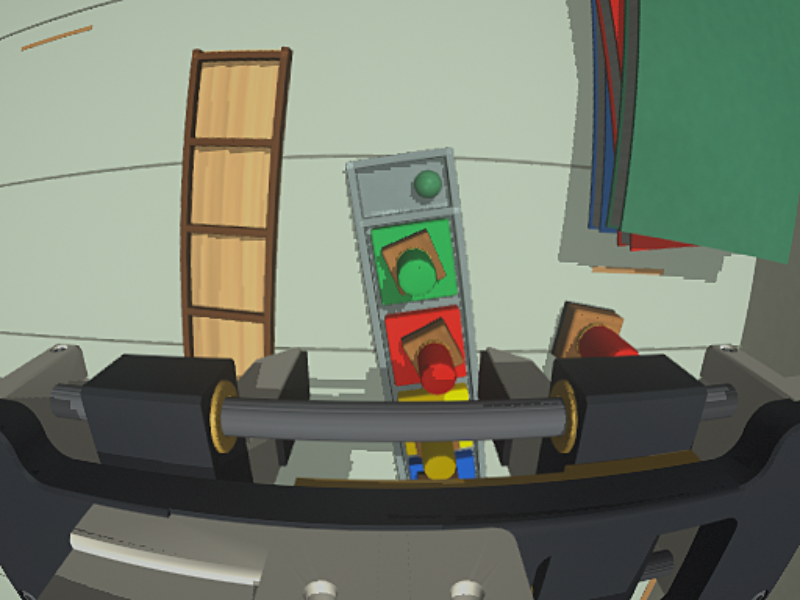

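```bash
cat >> h.py <<'E'
def wray(uv,z,c=None):
    c=c or arm.calibration("wrist");K=c["K"];uv=np.atleast_2d(uv).astype(float)
    a=np.c_[(uv[:,0]-K[0,2])/K[0,0],-(uv[:,1]-K[1,2])/K[1,1]];t=np.linalg.norm(a,axis=1)
    d=np.c_[a/t[:,None]*np.sin(t)[:,None],-np.cos(t)]
    d=R.from_rotvec(c["orientation"]).apply(d)
    return c["xyz"]+d*((z-c["xyz"][2])/d[:,2])[:,None]
E
python3 - <<'E'
from h import *
print(wray(np.array([[417,274],[438,379]])/1.5625-.2,.079))
print(wray(np.array([[236,100],[232,187],[230,269]])/1.5625-.2,.005))
print(wray(np.array([[413,262],[424,347]])/1.5625-.2,.019))
rows([.6209,.075,.15],.007)
E
```

```text
[[0.6190526  0.07648971 0.079     ]
 [0.63426113 0.00945279 0.079     ]]
[[0.48687238 0.19209194 0.005     ]
 [0.48345464 0.12599921 0.005     ]
 [0.47877303 0.06283052 0.005     ]]
[[0.61917677 0.07185933 0.019     ]
 [0.62908446 0.00740311 0.019     ]]
pos [0.606  0.0611 0.1842] slide [0.0456 0.0504 0.1139] yaw 0.013 tilt [-0.001  0.001 -1.   ] F [-0.3 -0.3  0.4] w 0.701 t 3.5 dr z 0.053
```

```bash
python3 -m pendant '{"slide":[[0.023,0.025,0],[0.023,0.025,0.05],[0,0,0.08],[0,0,0.08],[0,0,0.08],[0,0,0.07],[0,0,0.06],[0,0,0.03],[0,0,0],[0,0,0]],"dr":[[0,0,0],[0,0,0],[0,0,0],[0,0,0],[0,0,0],[0,0,0],[0,0,0],[0,0,0],[0,0,0],[0,0,0]],"claw":[0.7,0.7,0.7,0.7,0.7,0.7,0.7,0.7,0.7,0.7]}'
python3 -c "
from h import *
rows([.6209,.075,.04],.007)"
```

```text
clock: 4.5
position: [0.622, 0.0715, 0.0501]
ee_rot: [2.211, 2.232, 0.001]
force: [0.9, -0.5, 0.7]
width: 0.7
gripper_force: 0.0
pos [0.622  0.0715 0.0501] slide [ 0.0118 -0.0037  0.0337] yaw 0.009 tilt [ 0.001  0.    -1.   ] F [ 0.9 -0.5  0.7] w 0.7 t 4.5 dr z 0.020
```

```bash
python3 -m pendant '{"slide":[[0.012,-0.004,0.017],[0,0,0.017],[0,0,0],[0,0,0],[0,0,0],[0,0,0],[0,0,0],[0,0,0],[0,0,0],[0,0,0]],"dr":[[0,0,0],[0,0,0],[0,0,0],[0,0,0],[0,0,0],[0,0,0],[0,0,0],[0,0,0],[0,0,0],[0,0,0]],"claw":[0.7,0.7,0.7,0.2,0.1,0.1,0.1,0.1,0.1,0.1]}' 20
python3 -c "
from h import *
rows([.4749,-.0033,.16],.007)"
```

```text
clock: 5.5
position: [0.6204, 0.075, 0.0395]
ee_rot: [2.21, 2.232, -0.0]
force: [0.7, -0.6, -0.0]
width: 0.255
gripper_force: 20.0
pos [0.6204 0.075  0.0395] slide [-0.2564 -0.4876 -0.4015] yaw 0.01 tilt [ 0. -0. -1.] F [ 0.7 -0.6 -0. ] w 0.255 t 5.5 dr z 0.024
```

```bash
python3 -m pendant '{"slide":[[0,0,-0.05],[0,0,-0.1],[0,0,-0.1],[0,0,-0.1],[-0.03,-0.06,-0.05],[-0.05,-0.1,0],[-0.05,-0.1,0],[-0.05,-0.1,0],[-0.05,-0.09,0],[-0.026,-0.038,0]],"dr":[[0,0,0],[0,0,0],[0,0,0],[0,0,0],[0,0,0],[0,0,0],[0,0,0],[0,0,0],[0,0,0],[0,0,0]],"claw":[0.1,0.1,0.1,0.1,0.1,0.1,0.1,0.1,0.1,0.1]}'
python3 -m pendant '{"slide":[[0,0,0],[0,0,0]],"dr":[[0,0,0],[0,0,0]],"claw":[0.1,0.1]}'
python3 -c "
from h import *
rows([.4749,-.0033,.027],-.04)"
```

```text
clock: 6.5
position: [0.4724, -0.0045, 0.1603]
ee_rot: [2.211, 2.231, -0.003]
force: [0.2, 0.2, -0.4]
width: 0.257
gripper_force: 20.0
clock: 6.7
position: [0.476, -0.0028, 0.1603]
ee_rot: [2.21, 2.231, 0.003]
force: [0.6, 1.1, -0.7]
width: 0.258
gripper_force: 20.0
pos [ 0.476  -0.0028  0.1603] slide [-0.0017 -0.0046  0.4444] yaw 0.01 tilt [ 0.002  0.    -1.   ] F [ 0.6  1.1 -0.7] w 0.258 t 6.7 dr z 0.414
```

```bash
python3 -m pendant '{"slide":[[0,-0.003,0.05],[0,0,0.08],[0,0,0.08],[0,0,0.08],[0,0,0.07],[0,0,0.05],[0,0,0.03],[0,0,0],[0,0,0],[0,0,0]],"dr":[[0,0,0],[0,0,0],[0,0,0],[0,0,0],[0,0,0],[0,0,0],[0,0,0],[0,0,0],[0,0,0],[0,0,0]],"claw":[0.1,0.1,0.1,0.1,0.1,0.1,0.1,0.1,0.1,0.1]}'
python3 -c "
from h import *
rows([.4749,-.0033,.026],.007)"
```

```text
clock: 7.7
position: [0.4746, -0.0029, 0.0282]
ee_rot: [2.21, 2.232, 0.001]
force: [-0.4, 0.6, -0.5]
width: 0.259
gripper_force: 20.0
pos [ 0.4746 -0.0029  0.0282] slide [-0.0012  0.0009  0.0073] yaw 0.01 tilt [ 0.001  0.    -1.   ] F [-0.4  0.6 -0.5] w 0.259 t 7.7 dr z 0.025
```

Lower 2 mm, release to 0.7, then retreat upward in the next call.

```bash
python3 -m pendant '{"slide":[[0,0,0.007],[0,0,0],[0,0,0],[0,0,0],[0,0,0],[0,0,0],[0,0,0],[0,0,0]],"dr":[[0,0,0],[0,0,0],[0,0,0],[0,0,0],[0,0,0],[0,0,0],[0,0,0],[0,0,0]],"claw":[0.1,0.1,0.1,0.4,0.7,0.7,0.7,0.7]}'
python3 -m pendant '{"slide":[[0,0,-0.05],[0,0,-0.1],[0,0,-0.1],[0,0,-0.1],[0.01,0.1,-0.05],[0.01,0.13,0],[0.01,0.13,0],[0.01,0.12,0],[0.006,0.06,0],[0,0,0]],"dr":[[0,0,0],[0,0,0],[0,0,0],[0,0,0],[0,0,0],[0,0,0],[0,0,0],[0,0,0],[0,0,0],[0,0,0]],"claw":[0.7,0.7,0.7,0.7,0.7,0.7,0.7,0.7,0.7,0.7]}'
python3 -c "
from h import *
rows([.637,.0108,.04],.007)
import cv2
im=arm.get_image('top')[:,:,::-1]
cv2.imwrite('pics/t2.png',cv2.resize(im[130:310,100:355],(765,540)))"
```

```text
clock: 8.5
position: [0.4739, -0.0032, 0.0254]
ee_rot: [2.21, 2.232, 0.0]
force: [-0.5, -0.7, -0.2]
width: 0.643
gripper_force: 0.0
clock: 9.5
position: [0.6376, 0.0128, 0.1448]
ee_rot: [-2.21, -2.232, -0.002]
force: [-0.2, -0.2, -0.0]
width: 0.698
gripper_force: 0.0
pos [0.6376 0.0128 0.1448] slide [-0.0068 -0.0022  0.3492] yaw 0.01 tilt [ 0.001  0.001 -1.   ] F [-0.2 -0.2 -0. ] w 0.698 t 9.5 dr z 0.024
```

View pics/t2.png

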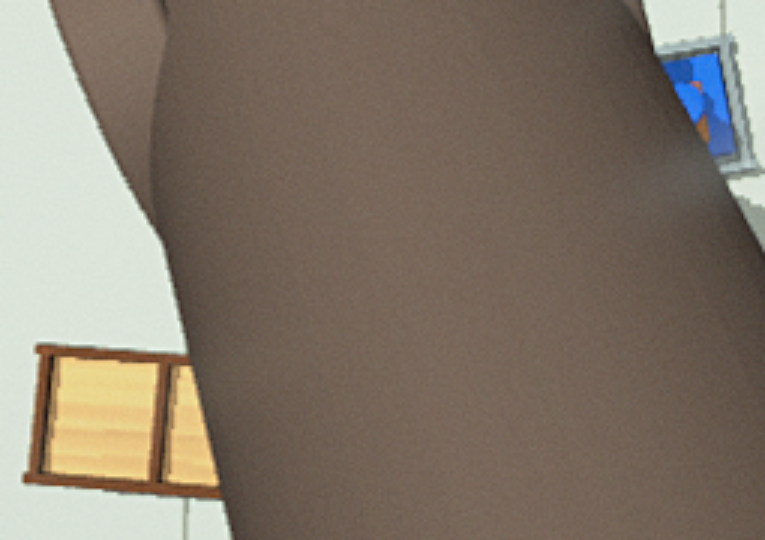

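The arm hides the view, so I'll check later. Next is red.

```bash
python3 -m pendant '{"slide":[[-0.007,-0.003,0.05],[0,0,0.08],[0,0,0.08],[0,0,0.07],[0,0,0.05],[0,0,0.02],[0,0,0],[0,0,0],[0,0,0]],"dr":[[0,0,0],[0,0,0],[0,0,0],[0,0,0],[0,0,0],[0,0,0],[0,0,0],[0,0,0],[0,0,0]],"claw":[0.7,0.7,0.7,0.7,0.7,0.7,0.7,0.7,0.7]}'
python3 -c "
from h import *
rows([.637,.0108,.0395],.007)"
```

```text
clock: 10.45
position: [0.6355, 0.0103, 0.0415]
ee_rot: [2.21, 2.232, 0.002]
force: [-0.5, 0.2, -0.2]
width: 0.698
gripper_force: 0.0
pos [0.6355 0.0103 0.0415] slide [0.0018 0.0049 0.0066] yaw 0.01 tilt [ 0.002  0.    -1.   ] F [-0.5  0.2 -0.2] w 0.698 t 10.45 dr z 0.024
```

```bash
python3 -m pendant '{"slide":[[0.002,0.003,0.006],[0,0,0],[0,0,0],[0,0,0],[0,0,0],[0,0,0],[0,0,0],[0,0,0],[0,0,0]],"dr":[[0,0,0],[0,0,0],[0,0,0],[0,0,0],[0,0,0],[0,0,0],[0,0,0],[0,0,0],[0,0,0]],"claw":[0.7,0.7,0.2,0.1,0.1,0.1,0.1,0.1,0.1]}' 20
python3 -c "
from h import *
rows([.4799,.0625,.16],.007)"
python3 -m pendant '{"slide":[[0,0,-0.05],[0,0,-0.1],[0,0,-0.1],[0,0,-0.1],[0.02,-0.06,-0.05],[0.034,-0.1,0],[0.034,-0.1,0],[0.034,-0.1,0],[0.034,-0.1,0],[0.016,-0.06,0]],"dr":[[0,0,0],[0,0,0],[0,0,0],[0,0,0],[0,0,0],[0,0,0],[0,0,0],[0,0,0],[0,0,0],[0,0,0]],"claw":[0.1,0.1,0.1,0.1,0.1,0.1,0.1,0.1,0.1,0.1]}'
python3 -m pendant '{"slide":[[0,0,0],[0,0,0]],"dr":[[0,0,0],[0,0,0]],"claw":[0.1,0.1]}'
python3 -c "
from h import *
rows([.4799,.0625,.026],.007)"
```

```text
clock: 11.35
position: [0.6357, 0.0107, 0.0386]
ee_rot: [-2.21, -2.232, 0.0]
force: [-0.8, 0.3, 0.5]
width: 0.257
gripper_force: 20.0
pos [0.6357 0.0107 0.0386] slide [ 0.1777 -0.5177 -0.4047] yaw 0.01 tilt [-0. -0. -1.] F [-0.8  0.3  0.5] w 0.257 t 11.35 dr z 0.024
clock: 12.35
position: [0.477, 0.0618, 0.1597]
ee_rot: [2.208, 2.234, -0.0]
force: [-0.1, -0.5, -0.7]
width: 0.257
gripper_force: 20.0
clock: 12.55
position: [0.4799, 0.0607, 0.1597]
ee_rot: [2.209, 2.232, 0.002]
force: [-0.4, -0.8, -1.1]
width: 0.257
gripper_force: 20.0
pos [0.4799 0.0607 0.1597] slide [ 0.006  -0.0006  0.4456] yaw 0.01 tilt [ 0.002 -0.    -1.   ] F [-0.4 -0.8 -1.1] w 0.257 t 12.55 dr z 0.027
```

```bash
python3 -m pendant '{"slide":[[0.005,0,0.05],[0,0,0.08],[0,0,0.08],[0,0,0.08],[0,0,0.07],[0,0,0.05],[0,0,0.033],[0,0,0],[0,0,0],[0,0,0]],"dr":[[0,0,0],[0,0,0],[0,0,0],[0,0,0],[0,0,0],[0,0,0],[0,0,0],[0,0,0],[0,0,0],[0,0,0]],"claw":[0.1,0.1,0.1,0.1,0.1,0.1,0.1,0.1,0.1,0.1]}'
python3 -c "
from h import *
rows([.4799,.0625,.0255],.007)"
```

```text
clock: 13.55
position: [0.4799, 0.0623, 0.0263]
ee_rot: [2.21, 2.232, 0.001]
force: [0.7, 0.4, -0.7]
width: 0.26
gripper_force: 20.0
pos [0.4799 0.0623 0.0263] slide [0.0006 0.0001 0.0028] yaw 0.01 tilt [ 0.001  0.    -1.   ] F [ 0.7  0.4 -0.7] w 0.26 t 13.55 dr z 0.022
```

```bash
python3 -m pendant '{"slide":[[0,0,0.004],[0,0,0],[0,0,0],[0,0,0],[0,0,0],[0,0,0],[0,0,0],[0,0,0]],"dr":[[0,0,0],[0,0,0],[0,0,0],[0,0,0],[0,0,0],[0,0,0],[0,0,0],[0,0,0]],"claw":[0.1,0.1,0.1,0.4,0.7,0.7,0.7,0.7]}'
python3 -m pendant '{"slide":[[0,0,-0.05],[0,0,-0.1],[0,0,-0.1],[0,0,-0.1],[-0.06,0.08,-0.05],[-0.08,0.11,0],[-0.08,0.11,0],[-0.08,0.11,0],[-0.07,0.09,0],[-0.03,0.04,0]],"dr":[[0,0,0],[0,0,0],[0,0,0],[0,0,0],[0,0,0],[0,0,0],[0,0,0],[0,0,0],[0,0,0],[0,0,0]],"claw":[0.7,0.7,0.7,0.7,0.7,0.7,0.7,0.7,0.7,0.7]}'
python3 -m pendant '{"slide":[[0,0,0],[0,0,0]],"dr":[[0,0,0],[0,0,0]],"claw":[0.7,0.7]}'
python3 -c "
from h import *
rows([.6415,-.0576,.0395],.007)
import cv2
cv2.imwrite('pics/w3.png',cv2.resize(arm.get_image('wrist')[:,:,::-1],(800,600)))"
```

```text
clock: 14.35
position: [0.4792, 0.0623, 0.0245]
ee_rot: [2.21, 2.232, -0.0]
force: [-0.6, 0.3, -0.2]
width: 0.645
gripper_force: 0.0
clock: 15.35
position: [0.6444, -0.0594, 0.1439]
ee_rot: [2.214, 2.228, -0.001]
force: [0.3, -0.3, 0.6]
width: 0.7
gripper_force: 0.0
clock: 15.55
position: [0.6418, -0.0555, 0.1441]
ee_rot: [-2.209, -2.232, 0.0]
force: [0.1, 1.1, -0.1]
width: 0.697
gripper_force: 0.0
pos [ 0.6418 -0.0555  0.1441] slide [-0.0071 -0.0008  0.3486] yaw 0.01 tilt [-0.001  0.001 -1.   ] F [ 0.1  1.1 -0.1] w 0.697 t 15.55 dr z 0.026
```

View pics/w3.png

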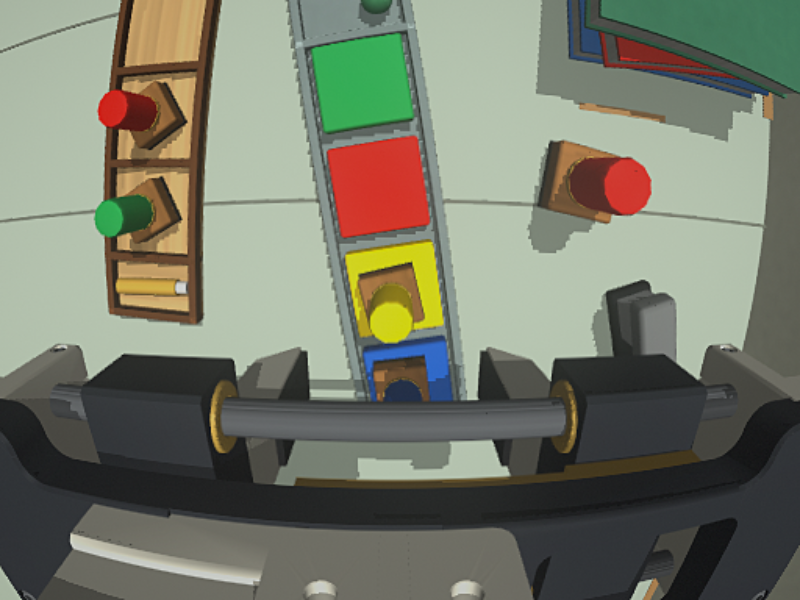

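Green (125,218) and red (125,110) stand upright in the bays next to the chalk. Now yellow.

```bash
python3 -m pendant '{"slide":[[-0.007,0,0.05],[0,0,0.08],[0,0,0.08],[0,0,0.07],[0,0,0.05],[0,0,0.02],[0,0,0],[0,0,0],[0,0,0]],"dr":[[0,0,0],[0,0,0],[0,0,0],[0,0,0],[0,0,0],[0,0,0],[0,0,0],[0,0,0],[0,0,0]],"claw":[0.7,0.7,0.7,0.7,0.7,0.7,0.7,0.7,0.7]}'
python3 -m pendant '{"slide":[[0,0,0],[0,0,0],[0,0,0],[0,0,0],[0,0,0],[0,0,0],[0,0,0],[0,0,0]],"dr":[[0,0,0],[0,0,0],[0,0,0],[0,0,0],[0,0,0],[0,0,0],[0,0,0],[0,0,0]],"claw":[0.7,0.2,0.1,0.1,0.1,0.1,0.1,0.1]}' 20
python3 -c "
from h import *
rows([.4848,.1284,.16],.007)"
```

```text
clock: 16.5
position: [0.6432, -0.0581, 0.0406]
ee_rot: [2.209, 2.232, 0.002]
force: [0.1, 0.4, 1.4]
width: 0.701
gripper_force: 0.0
clock: 17.3
position: [0.6423, -0.0582, 0.0395]
ee_rot: [-2.21, -2.232, 0.0]
force: [-0.6, 0.1, 0.7]
width: 0.26
gripper_force: 20.0
pos [ 0.6423 -0.0582  0.0395] slide [ 0.6272 -0.519  -0.4017] yaw 0.01 tilt [-0. -0. -1.] F [-0.6  0.1  0.7] w 0.26 t 17.3 dr z 0.024
```

```bash
python3 -m pendant '{"slide":[[0,0,-0.05],[0,0,-0.1],[0,0,-0.1],[0,0,-0.1],[0.06,-0.05,-0.05],[0.11,-0.09,0],[0.11,-0.09,0],[0.11,-0.09,0],[0.11,-0.09,0],[0.08,-0.07,0]],"dr":[[0,0,0],[0,0,0],[0,0,0],[0,0,0],[0,0,0],[0,0,0],[0,0,0],[0,0,0],[0,0,0],[0,0,0]],"claw":[0.1,0.1,0.1,0.1,0.1,0.1,0.1,0.1,0.1,0.1]}'
python3 -m pendant '{"slide":[[0.04,-0.04,0],[0,0,0],[0,0,0]],"dr":[[0,0,0],[0,0,0],[0,0,0]],"claw":[0.1,0.1,0.1]}'
python3 -c "
from h import *
rows([.4848,.1284,.0265],.007)"
```

```text
clock: 18.3
position: [0.495, 0.1168, 0.1608]
ee_rot: [2.208, 2.235, 0.002]
force: [-0.1, 0.1, -0.6]
width: 0.26
gripper_force: 20.0
clock: 18.6
position: [0.4855, 0.1254, 0.16]
ee_rot: [2.21, 2.231, 0.001]
force: [-0.5, 0.0, 0.5]
width: 0.26
gripper_force: 20.0
pos [0.4855 0.1254 0.16  ] slide [ 0.0101 -0.0028  0.4451] yaw 0.009 tilt [ 0.001 -0.001 -1.   ] F [-0.5  0.   0.5] w 0.26 t 18.6 dr z 0.019
```

```bash
python3 -m pendant '{"slide":[[0.01,-0.002,0.05],[0,0,0.08],[0,0,0.08],[0,0,0.08],[0,0,0.07],[0,0,0.05],[0,0,0.033],[0,0,0],[0,0,0],[0,0,0]],"dr":[[0,0,0],[0,0,0],[0,0,0],[0,0,0],[0,0,0],[0,0,0],[0,0,0],[0,0,0],[0,0,0],[0,0,0]],"claw":[0.1,0.1,0.1,0.1,0.1,0.1,0.1,0.1,0.1,0.1]}'
python3 -c "
from h import *
rows([.4848,.1284,.0255],.007)"
```

```text
clock: 19.6
position: [0.4847, 0.1291, 0.0272]
ee_rot: [2.211, 2.231, 0.001]
force: [0.2, 0.5, -0.2]
width: 0.257
gripper_force: 20.0
pos [0.4847 0.1291 0.0272] slide [-0.0023  0.0004  0.0056] yaw 0.009 tilt [ 0.001  0.    -1.   ] F [ 0.2  0.5 -0.2] w 0.257 t 19.6 dr z 0.019
```

```bash
python3 -m pendant '{"slide":[[0,0,0.005],[0,0,0],[0,0,0],[0,0,0],[0,0,0],[0,0,0],[0,0,0],[0,0,0]],"dr":[[0,0,0],[0,0,0],[0,0,0],[0,0,0],[0,0,0],[0,0,0],[0,0,0],[0,0,0]],"claw":[0.1,0.1,0.1,0.4,0.7,0.7,0.7,0.7]}'
python3 -m pendant '{"slide":[[0,0,-0.05],[0,0,-0.1],[0,0,-0.1],[0,0,-0.1],[-0.06,0.04,-0.05],[-0.12,0.08,0],[-0.12,0.08,0],[-0.12,0.08,0],[-0.12,0.08,0],[-0.12,0.08,0]],"dr":[[0,0,0],[0,0,0],[0,0,0],[0,0,0],[0,0,0],[0,0,0],[0,0,0],[0,0,0],[0,0,0],[0,0,0]],"claw":[0.7,0.7,0.7,0.7,0.7,0.7,0.7,0.7,0.7,0.7]}'
python3 -m pendant '{"slide":[[-0.1,0.07,0],[-0.062,0.037,0],[0,0,0],[0,0,0]],"dr":[[0,0,0],[0,0,0],[0,0,0],[0,0,0]],"claw":[0.7,0.7,0.7,0.7]}'
python3 -c "
from h import *
rows([.6488,-.1174,.0395],.007)
import cv2
cv2.imwrite('pics/w4.png',cv2.resize(arm.get_image('wrist')[:,:,::-1],(800,600)))"
```

```text
clock: 20.4
position: [0.484, 0.1292, 0.0251]
ee_rot: [2.21, 2.232, -0.0]
force: [-0.6, -0.8, -0.2]
width: 0.644
gripper_force: 0.0
clock: 21.4
position: [0.6186, -0.0692, 0.1451]
ee_rot: [2.21, 2.232, -0.0]
force: [1.0, 0.8, 0.1]
width: 0.703
gripper_force: 0.0
clock: 21.8
position: [0.6502, -0.1156, 0.1447]
ee_rot: [-2.21, -2.231, 0.0]
force: [-0.9, 0.7, -0.9]
width: 0.697
gripper_force: 0.0
pos [ 0.6502 -0.1156  0.1447] slide [-0.0063 -0.0043  0.3506] yaw 0.009 tilt [-0.001  0.001 -1.   ] F [-0.9  0.7 -0.9] w 0.697 t 21.8 dr z 0.020
```

View pics/w4.png

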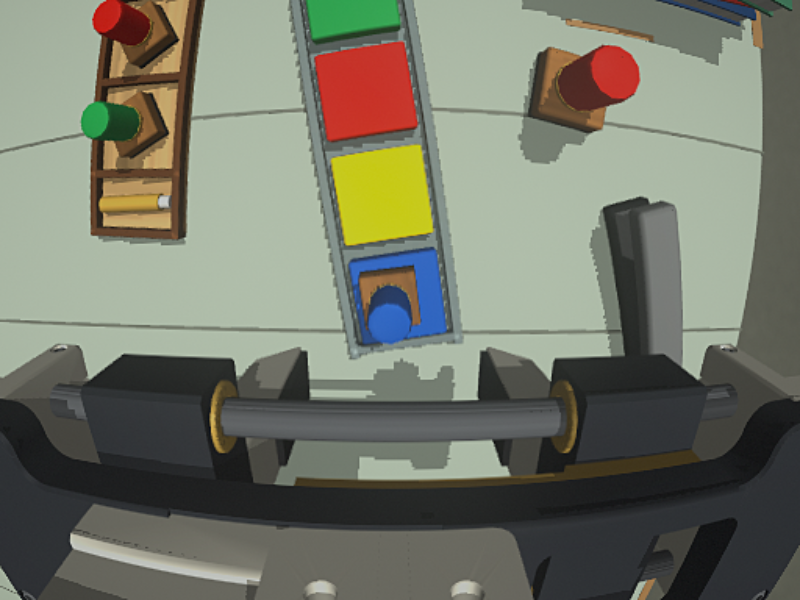

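The picture shows blue at (390,315), just where yellow appeared before its grasp, so I'll descend.

```bash
python3 -m pendant '{"slide":[[-0.006,-0.004,0.05],[0,0,0.08],[0,0,0.08],[0,0,0.07],[0,0,0.05],[0,0,0.02],[0,0,0],[0,0,0],[0,0,0]],"dr":[[0,0,0],[0,0,0],[0,0,0],[0,0,0],[0,0,0],[0,0,0],[0,0,0],[0,0,0],[0,0,0]],"claw":[0.7,0.7,0.7,0.7,0.7,0.7,0.7,0.7,0.7]}'
python3 -m pendant '{"slide":[[0,0,0],[0,0,0],[0,0,0],[0,0,0],[0,0,0],[0,0,0],[0,0,0],[0,0,0]],"dr":[[0,0,0],[0,0,0],[0,0,0],[0,0,0],[0,0,0],[0,0,0],[0,0,0],[0,0,0]],"claw":[0.7,0.2,0.1,0.1,0.1,0.1,0.1,0.1]}' 20
python3 -c "
from h import *
rows([.4898,.1942,.16],.007)"
```

```text
clock: 22.75
position: [0.6501, -0.1175, 0.0413]
ee_rot: [2.209, 2.231, 0.002]
force: [0.5, -0.5, -0.7]
width: 0.701
gripper_force: 0.0
clock: 23.55
position: [0.6493, -0.1176, 0.0401]
ee_rot: [-2.21, -2.232, 0.0]
force: [-0.7, -0.7, -0.4]
width: 0.254
gripper_force: 20.0
pos [ 0.6493 -0.1176  0.0401] slide [ 1.0444 -0.5213 -0.3997] yaw 0.01 tilt [-0. -0. -1.] F [-0.7 -0.7 -0.4] w 0.254 t 23.55 dr z 0.024
```

```bash
python3 -m pendant '{"slide":[[0,0,-0.05],[0,0,-0.1],[0,0,-0.1],[0,0,-0.1],[0.06,-0.03,-0.05],[0.12,-0.06,0],[0.12,-0.06,0],[0.12,-0.06,0],[0.12,-0.06,0],[0.12,-0.06,0]],"dr":[[0,0,0],[0,0,0],[0,0,0],[0,0,0],[0,0,0],[0,0,0],[0,0,0],[0,0,0],[0,0,0],[0,0,0]],"claw":[0.1,0.1,0.1,0.1,0.1,0.1,0.1,0.1,0.1,0.1]}'
python3 -m pendant '{"slide":[[0.12,-0.06,0],[0.12,-0.06,0],[0.1,-0.05,0],[0.04,-0.02,0],[0,0,0],[0,0,0]],"dr":[[0,0,0],[0,0,0],[0,0,0],[0,0,0],[0,0,0],[0,0,0]],"claw":[0.1,0.1,0.1,0.1,0.1,0.1]}'
python3 -c "
from h import *
rows([.4898,.1942,.0265],.007)"
```

```text
clock: 24.55
position: [0.5476, 0.0809, 0.1614]
ee_rot: [2.21, 2.232, 0.001]
force: [0.4, -0.1, -0.2]
width: 0.253
gripper_force: 20.0
clock: 25.15
position: [0.4909, 0.1919, 0.1605]
ee_rot: [2.21, 2.231, -0.0]
force: [1.0, -0.7, -1.4]
width: 0.256
gripper_force: 20.0
pos [0.4909 0.1919 0.1605] slide [ 0.0082 -0.0041  0.4468] yaw 0.009 tilt [ 0.001 -0.001 -1.   ] F [ 1.  -0.7 -1.4] w 0.256 t 25.15 dr z 0.019
```

```bash
python3 -m pendant '{"slide":[[0.008,-0.003,0.05],[0,0,0.08],[0,0,0.08],[0,0,0.08],[0,0,0.07],[0,0,0.05],[0,0,0.033],[0,0,0],[0,0,0],[0,0,0]],"dr":[[0,0,0],[0,0,0],[0,0,0],[0,0,0],[0,0,0],[0,0,0],[0,0,0],[0,0,0],[0,0,0],[0,0,0]],"claw":[0.1,0.1,0.1,0.1,0.1,0.1,0.1,0.1,0.1,0.1]}'
python3 -c "
from h import *
rows([.4898,.1942,.026],.007)"
```

```text
clock: 26.15
position: [0.4899, 0.1951, 0.0278]
ee_rot: [2.211, 2.231, 0.001]
force: [-0.1, -0.6, -0.6]
width: 0.255
gripper_force: 20.0
pos [0.4899 0.1951 0.0278] slide [-0.003  -0.0004  0.0061] yaw 0.009 tilt [ 0.001  0.    -1.   ] F [-0.1 -0.6 -0.6] w 0.255 t 26.15 dr z 0.019
```

```bash
python3 -m pendant '{"slide":[[0,0,0.006],[0,0,0],[0,0,0],[0,0,0],[0,0,0],[0,0,0],[0,0,0],[0,0,0]],"dr":[[0,0,0],[0,0,0],[0,0,0],[0,0,0],[0,0,0],[0,0,0],[0,0,0],[0,0,0]],"claw":[0.1,0.1,0.1,0.4,0.7,0.7,0.7,0.7]}'
python3 -m pendant '{"slide":[[0,0,-0.05],[0,0,-0.1],[0,0,-0.1],[0,0,-0.12],[-0.06,0,-0.12],[-0.14,0,-0.08],[-0.14,0,0],[-0.14,0,0],[-0.14,0,0],[-0.14,0,0]],"dr":[[0,0,0],[0,0,0],[0,0,0],[0,0,0],[0,0,0],[0,0,0],[0,0,0],[0,0,0],[0,0,0],[0,0,0]],"claw":[0.7,0.7,0.7,0.7,0.7,0.7,0.7,0.7,0.7,0.7]}'
python3 -m pendant '{"slide":[[-0.14,0,0],[-0.14,0,0],[-0.14,0,0],[-0.14,0,0],[-0.14,0,0],[-0.14,0,0],[-0.1,0,0],[-0.05,0,0],[0,0,0],[0,0,0]],"dr":[[0,0,0],[0,0,0],[0,0,0],[0,0,0],[0,0,0],[0,0,0],[0,0,0],[0,0,0],[0,0,0],[0,0,0]],"claw":[0.7,0.7,0.7,0.7,0.7,0.7,0.7,0.7,0.7,0.7]}'
python3 -c "
from h import *
import cv2
im=arm.get_image('top')[:,:,::-1]
cv2.imwrite('pics/t5.png',cv2.resize(im[230:310,100:312],(800,302),interpolation=cv2.INTER_CUBIC))"
```

```text
clock: 26.95
position: [0.4893, 0.1953, 0.0254]
ee_rot: [-2.21, -2.232, 0.0]
force: [-0.0, -0.1, -0.5]
width: 0.642
gripper_force: 0.0
clock: 27.95
position: [0.4913, -0.0344, 0.1967]
ee_rot: [2.21, 2.232, 0.0]
force: [-0.3, 1.0, 0.8]
width: 0.703
gripper_force: 0.0
clock: 28.95
position: [0.4949, -0.3277, 0.1963]
ee_rot: [-2.208, -2.233, -0.001]
force: [-0.3, 0.4, 0.2]
width: 0.699
gripper_force: 0.0
```

View pics/t5.png

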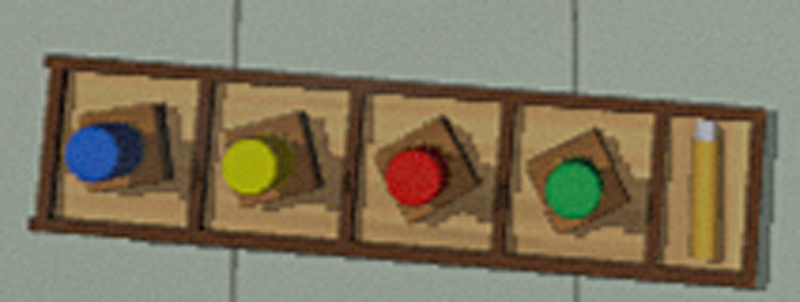

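Blue (95,153), yellow (250,165), red (416,177) and green (574,187) stand upright. I'll check their positions, then hand in.

Run:
```python
from h import *
s=212/800
p=ray("top",np.array([[95,153],[250,165],[416,177],[574,187]])*s+[100,230]-.37,.065)[:,:2]
b=np.array([[.4898,.1942],[.4848,.1284],[.4799,.0625],[.4749,-.0033]])
e=p-b;print((e*1000).round(1))
if abs(e).max()<.008: print(arm.sign_off())
```

```text
[[ 1.2 -1.6]
 [ 1.1  0.7]
 [ 0.9 -0.9]
 [ 1.6  1.1]]
the job is handed in; nothing more can be done
None
```

All four stamps stand upright and released in the mirrored bays, each measured within about 2 mm of its bay centre, and the job was handed in at about 29 s; no verdict was returned.

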